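# Put the orange and green thread spools back on their stands

## Robot

A 6-joint arm with a two-finger parallel gripper is mounted at the origin on the work surface. World frame = base frame: x ahead of the robot, y to its left, z up, the work surface at z = 0. Lengths are in m, angles in degrees, forces in N, time in s.
With the tool pointing down it reaches from about 0.4 to 0.825 m from the base axis. Payload 7 kg.
Tool frame: the origin (TCP) lies at the very end of the fingers, on their centre line; the grasp point (between the pads) lies 19 mm behind it; z points along the fingers, y is the line along which they close (so a half turn about z gives the same grasp; the last joint's range is limited). The gripper opens to 88 mm and grips with 3 to 60 N. Pads are 19 mm wide; open, the fingers measure 130 mm over their backs; the gripper's body (78 mm by 193 mm) begins 47 mm behind the grasp point.
Start: joints at [85.72, 20.546, 0.682, 0, -70.136, -16.507], TCP at [0.24, 0.631, 0.197] pointing down, gripper open.
Joint ranges: [-176.03, 176.03], [-82.01, 121.73], [-58.28, 71.71], [-173.87, 95.51], [-174.79, -0.11], [-173.66, 173.66]. Speed limits (degrees/s): [136.94, 136.94, 172.46, 180, 180, 180].

## Interface

Orientations are given as [roll, pitch, yaw] about the fixed x, y, z axes, in that order (R = Rz(yaw) Ry(pitch) Rx(roll)).
In Python, from plant import get_state, capture, close_job, regions_of gives the robot as it stands.
- The arm moves only by the tool jog_arm, never from a script. Its argument "moves" is a list of rows, each a list of 3 entries, a list of its own where there are three numbers: the shift along the tool's x, y, z in cm, then the turn about the tool's z in degrees, then the finger opening in cm, from 0 to 8.76. A call has 1 to 12 rows; each row shifts and turns the commanded pose from where the row before left it, along the tool's axes as they then stand; what a row does not reach is not made up. A row lasts 1/8 s, in which the tool goes at most 62.5 mm and 10.7 degrees, less where a joint would pass 70% of its speed; a pose out of reach is approached as far as the arm can. A call is refused whole if a number of a shift passes 6.25 or a number of a turn 10.7, either way. A call with a gripper value outside its range is refused whole. The fingers move at their own pace and stop on an object; "newtons" is the grip in N (left out, the last holds). Time passes only in rows, so rows that do not move let the fingers close. It gives the time, the measured TCP pose, the force, the opening and the grip force at its end, in the units of the state.
- get_state(): the state, without advancing time (a new reading comes with each control period).
- capture(name): name is "scene" or "top" or "wrist"; returns a dict with "pixels" (400x640x3 uint8, blue, green, red), "mtx" (3x3 intrinsics, pixels), "world_from_camera" (4x4, takes a point from camera to world coordinates); the wrist camera has in their place "hand_eye" (4x4, takes a point from camera to tool coordinates, whose origin is the TCP and whose axes are the flange's). Camera axes: x right, y down, z forward; pixel columns grow to the right and rows downward; lengths in m; the calibration is good to about 2 mm. The wrist camera is an equidistant fisheye: a pixel r from the principal point sees the ray r / f radians off the axis. A picture is of the moment at which its call begins: read the wrist's pose just before it. There is no depth.
- close_job(): hands the job in; it is judged then, once.
Trained networks look in a picture, given as the dict that the camera call returned (one of the last four; its "shot" number tells which), for a name from the list of things; names that differ only in an ending like _2 or _b are one class to them, and where a whole thing is asked for, a point or a joint stands for the part that bears it (a point fixed in the world has none). Each returns a list of dicts, best first, with "confidence" (0 to 1); they miss things now and then, are a little off and sometimes report something else, mostly with a low value. They report only what shows in the picture. A call takes as long as a camera call. They do not tell look-alikes from the thing itself.
- regions_of(picture, thing): "pixels" (400x640 bool, what is visible of it) and "pixel" ([column, row] in pixels, amid what is visible of it).
The state is a dict: "time_s": time; "joints": joint angles; "qd": joint speeds; "joint_torque": joint torques, N m; "tcp_pos": TCP position; "eef_rot": TCP orientation; "contact_force": force on the tool from outside, world axes, zero at the start; "moment": the same for the moment, N m; "gripper_width": finger opening in m; "gripper_force": force on a finger pad.
Only numpy, scipy, OpenCV 4.12 (cv2) and the standard library are available. Lean on these libraries where they do the work, as an engineer would, in place of code of your own. Each camera call takes 0.05 s, during which the arm holds its last target. There are 200 camera calls.

## Task

Tidy the fly-tying bench: put the two orange thread spools over the pin of the orange-topped stand and the two green ones over the pin of the green-topped stand, on each stand the large spool at the bottom, resting on the base, and the small one on top of it, all sitting level. Leave the black spool, the blue spool, the cement bottle and the brass hair stacker standing where they are.

Things in the scene. Friction and masses are not known exactly. Their poses are not given: they have to be found in the camera images.
- orange_big_c (a point): spool of orange thread, LARGE size: upright hollow cylinder 48 mm in diameter and 40 mm tall with white end flanges, orange thread between them and a ring of the same colour on the white top. A 26 mm bore runs right through along its axis. About 60 g, loose. This point is its centre, half-way up; z is its axis, up. Stands on a grey mat 3 mm thick.
- green_big_c (a point): spool of green thread, LARGE size: upright hollow cylinder 48 mm in diameter and 40 mm tall with white end flanges, green thread between them and a ring of the same colour on the white top. A 26 mm bore runs right through along its axis. About 60 g, loose. This point is its centre, half-way up; z is its axis, up. Stands on a grey mat 3 mm thick.
- orange_small_c (a point): spool of orange thread, SMALL size: upright hollow cylinder 36 mm in diameter and 38 mm tall with white end flanges, orange thread between them and a ring of the same colour on the white top. A 26 mm bore runs right through along its axis. About 40 g, loose. This point is its centre, half-way up; z is its axis, up. Stands on a grey mat 3 mm thick.
- green_small_c (a point): spool of green thread, SMALL size: upright hollow cylinder 36 mm in diameter and 38 mm tall with white end flanges, green thread between them and a ring of the same colour on the white top. A 26 mm bore runs right through along its axis. About 40 g, loose. This point is its centre, half-way up; z is its axis, up. Stands on a grey mat 3 mm thick.
- orange_stand_seat (a point): spool stand for orange thread: fixed round light-wood base, 72 mm across, 12 mm thick, with its top painted orange and an upright steel pin at its centre, 8 mm in diameter, 56 mm tall above the base. This point: centre of the base's top, at the pin's foot; z up along the pin. Spools slide over the pin (9 mm to spare all round the bore); the pin stands 16 mm proud of a seated large spool. Stands on a grey mat 3 mm thick.
- green_stand_seat (a point): spool stand for green thread: fixed round light-wood base, 72 mm across, 12 mm thick, with its top painted green and an upright steel pin at its centre, 8 mm in diameter, 56 mm tall above the base. This point: centre of the base's top, at the pin's foot; z up along the pin. Spools slide over the pin (9 mm to spare all round the bore); the pin stands 16 mm proud of a seated large spool. Stands on a grey mat 3 mm thick.
- black_big_c (a point): spool of black thread, LARGE size: upright hollow cylinder 48 mm in diameter and 40 mm tall with white end flanges, black thread between them and a ring of the same colour on the white top. A 26 mm bore runs right through along its axis. About 60 g, loose. This point is its centre, half-way up; z is its axis, up. Stands on a grey mat 3 mm thick. Stays where it is.
- blue_small_c (a point): spool of blue thread, SMALL size: upright hollow cylinder 36 mm in diameter and 38 mm tall with white end flanges, blue thread between them and a ring of the same colour on the white top. A 26 mm bore runs right through along its axis. About 40 g, loose. This point is its centre, half-way up; z is its axis, up. Stands on a grey mat 3 mm thick. Stays where it is.
- cement_c (a point): amber bottle of head cement with a white cap, upright, 36 mm in diameter, 62 mm tall, loose. This point is its centre, half-way up; z is up. Stands on a grey mat 3 mm thick. Stays where it is.
- stacker_c (a point): brass hair stacker: an upright turned brass cylinder, at most 34 mm in diameter (at its foot), 60 mm tall, loose. This point is its centre, half-way up; z is up. Stands on a grey mat 3 mm thick. Stays where it is.
Mind the look-alikes: they are no part of the job. What is shaped like the part that bears orange_small_c but red is not meant.

How it is judged:
By the outcome, as a careful person would: the job done as asked, in the order asked, and still so for the second after the job is handed in, with the robot touching nothing.
It also fails if it takes over 96 s, if anything falls off the work surface, if the arm or the gripper's body presses on something with over 40 N, if the wrist force passes 120 N, or if a joint passes its speed limit or range.

## Working session

There is one attempt and no reset: what is moved stays moved. The work goes in short steps, Python scripts to look and compute and a tool call to move; the robot and the scene stay as the last step left them, time stands still between calls to the robot, and variables do not carry over. Pictures are saved under pics/ and viewed, at most 14 in all, crops included, and the job is handed in when it is done.

Besides the shell and the picture viewer there is one more tool, called after ">>>" as name(argument=value, ...), one argument or row to a line, values as JSON. jog_arm: Moves the arm, as the interface text tells. Its arguments: {"type":"object","properties":{"moves":{"type":"array"},"newtons":{"type":"number"}},"required":["moves"]}

```bash
mkdir -p pics; cat > h.py <<'E'
import numpy as np, cv2
from plant import get_state, capture, close_job, regions_of
def ray(p,uv):
    K=p["mtx"];T=np.array(p["world_from_camera"])
    d=T[:3,:3]@np.linalg.inv(K)@np.array([uv[0],uv[1],1.]);return T[:3,3],d
def atz(p,uv,z):
    o,d=ray(p,uv);return o+d*(z-o[2])/d[2]
E
python3 - <<'E'
from h import *
s=get_state();print({k:np.round(v,3) for k,v in s.items()})
t=capture("top");c=capture("scene")
cv2.imwrite("pics/top.png",t["pixels"]);cv2.imwrite("pics/scene.png",c["pixels"])
print(np.round(t["world_from_camera"],3),t["mtx"])
H=dict(orange_big_c=.043,green_big_c=.043,orange_small_c=.041,green_small_c=.041,orange_stand_seat=.015,green_stand_seat=.015,black_big_c=.043,blue_small_c=.041,cement_c=.065,stacker_c=.063)
for n,z in H.items():
    for p,l in((t,"top"),(c,"scene")):
        try:
            for r in regions_of(p,n)[:3]: print(n,l,round(r["confidence"],2),np.round(r["pixel"],1),r["pixels"].sum(),np.round(atz(p,r["pixel"],z),3))
        except Exception as e: print(n,e)
E
```

```text
{'time_s': np.float64(0.0), 'joints': array([ 8.5719e+01,  2.0589e+01,  6.3400e-01, -2.0000e-02, -7.0136e+01,
       -1.6505e+01]), 'qd': array([ 0.002, -0.046, -0.041,  0.024, -0.017, -0.012]), 'joint_torque': array([-1.0000e-03, -5.8272e+01,  2.9304e+01,  6.9970e+00,  7.0000e-03,
       -0.0000e+00]), 'tcp_pos': array([0.239, 0.631, 0.196]), 'eef_rot': array([ 1.79906e+02, -8.00000e-03, -2.07930e+01]), 'contact_force': array([-0.088,  0.373, -0.181]), 'moment': array([-0.037, -0.002, -0.003]), 'gripper_force': np.float64(0.0), 'gripper_width': np.float64(0.088)}
[[-1.00e-03 -9.77e-01  2.14e-01  1.27e-01]
 [-1.00e+00 -0.00e+00 -6.00e-03  1.00e-01]
 [ 6.00e-03 -2.14e-01 -9.77e-01  1.26e+00]
 [ 0.00e+00  0.00e+00  0.00e+00  1.00e+00]] [[478.15598477   0.         317.53295132]
 [  0.         478.15598477 197.88370223]
 [  0.           0.           1.        ]]
orange_big_c top 0.81 [466.5 135.8] 362 [ 0.565 -0.309  0.043]
orange_big_c scene 0.86 [147.5 210.5] 371 [ 0.575 -0.3    0.043]
green_big_c top 0.62 [399.2 125.7] 324 [ 0.593 -0.129  0.043]
green_big_c scene 0.86 [198.4 240.4] 36
[... 1200 characters left out ...]
6 [176.4 172.2] 419 [ 0.433 -0.296  0.043]
blue_small_c top 0.71 [293.7 182.5] 143 [0.436 0.154 0.041]
blue_small_c scene 0.75 [322.8 222.6] 247 [0.459 0.148 0.041]
blue_small_c scene 0.21 [176.1 174.1] 427 [ 0.438 -0.294  0.041]
cement_c top 0.51 [407.6 178.2] 146 [ 0.441 -0.141  0.065]
cement_c top 0.47 [465.7 137. ] 306 [ 0.554 -0.299  0.065]
cement_c scene 0.7 [220.5 190.7] 218 [ 0.467 -0.137  0.065]
cement_c scene 0.44 [381.7 226.6] 197 [0.438 0.298 0.065]
stacker_c top 0.52 [466.6 192.7] 562 [ 0.403 -0.292  0.063]
stacker_c top 0.51 [246.2 137. ] 180 [0.554 0.279 0.063]
stacker_c scene 0.64 [363.9 276.3] 232 [0.586 0.293 0.063]
stacker_c scene 0.42 [323.9 224.5] 227 [0.478 0.158 0.063]
```

```bash
python3 - <<'E'
import cv2
t=cv2.imread("pics/top.png")[90:300,100:500];cv2.imwrite("pics/topc.png",cv2.resize(t,(800,420),interpolation=cv2.INTER_CUBIC))
t=cv2.imread("pics/scene.png")[140:310,120:460];cv2.imwrite("pics/scenec.png",cv2.resize(t,(800,400),interpolation=cv2.INTER_CUBIC))
E
```

```text
(no output)
```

View pics/topc.png

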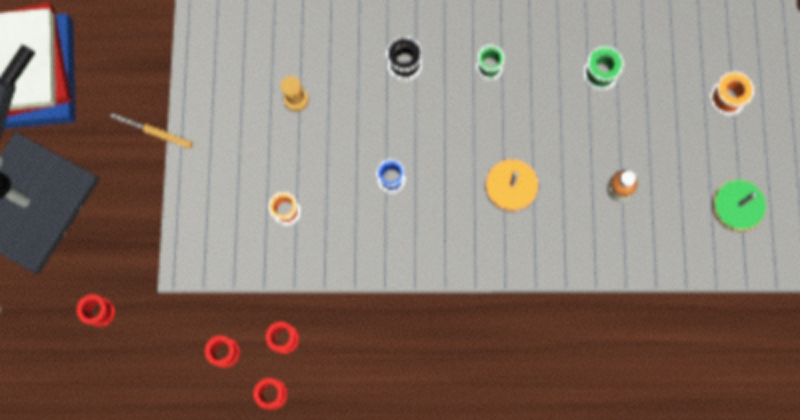

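View pics/scenec.png

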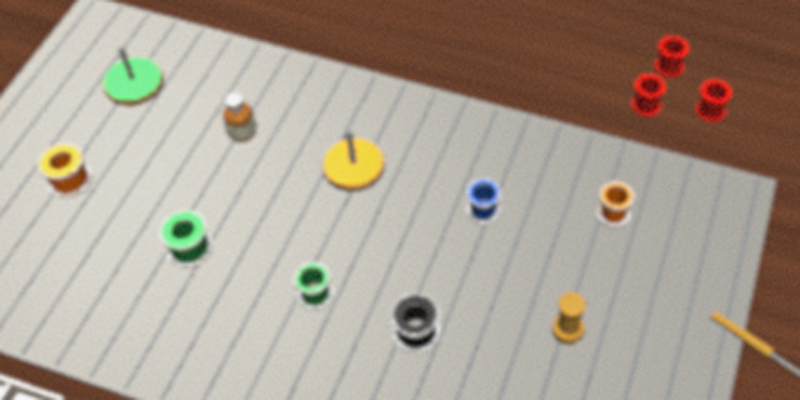

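The pictures agree with the networks. In the enlarged top view, orange big is at (733,92), green big at (603,66), green small at (490,60) and orange small at (284,208). The orange stand is at (512,185) and the green stand at (740,205). The red spools are off the mat. I'll set yaw to 0 and go to orange big.

>>> jog_arm(
  moves=[
    [[0, 0, 0], -10.4, 8.7],
    [[0, 0, 0], -10.4, 8.7],
    [[2.04, 5.85, 0], 0, 8.7],
    [[2.04, 5.85, 0], 0, 8.7],
    [[2.04, 5.85, 0], 0, 8.7],
    [[2.04, 5.85, 0], 0, 8.7],
    [[2.04, 5.85, 0], 0, 8.7],
    [[2.04, 5.85, 0], 0, 8.7],
    [[2.04, 5.85, 0], 0, 8.7],
    [[2.04, 5.85, 0], 0, 8.7],
    [[2.04, 5.85, 0], 0, 8.7],
    [[2.04, 5.85, 0], 0, 8.7],
  ],
  newtons=15,
)

```text
time_s: 2.6
tcp_pos: [0.4442, 0.0443, 0.1977]
eef_rot: [-180.0, -0.1, 0.0]
contact_force: [1.4, 0.8, 0.3]
gripper_width: 0.0866
gripper_force: 0.0
```

>>> jog_arm(
  moves=[
    [[2.04, 5.85, 0], 0, 8.7],
    [[2.04, 5.85, 0], 0, 8.7],
    [[2.04, 5.85, 0], 0, 8.7],
    [[2.04, 5.85, 0], 0, 8.7],
    [[2.04, 5.85, 0], 0, 8.7],
    [[2.0, 5.8, 0], 0, 8.7],
    [[0, 0, 0], 0, 8.7],
    [[0, 0, 0], 0, 8.7],
  ],
)

```text
time_s: 3.6
tcp_pos: [0.5654, -0.3046, 0.1965]
eef_rot: [-180.0, 0.1, -0.0]
contact_force: [0.0, 0.3, -0.4]
gripper_width: 0.0866
gripper_force: 0.0
```

```bash
cat >> h.py <<'E'
from scipy.spatial.transform import Rotation as Ro
def wrist():
    s=get_state();w=capture("wrist");w["T"]=np.eye(4)
    w["T"][:3,:3]=Ro.from_euler("xyz",s["eef_rot"],degrees=True).as_matrix();w["T"][:3,3]=s["tcp_pos"]
    w["T"]=w["T"]@np.array(w["hand_eye"]);w["s"]=s;return w
def watz(w,uv,z):
    K=np.array(w["mtx"]);a=np.array([(uv[0]-K[0,2])/K[0,0],(uv[1]-K[1,2])/K[1,1]]);r=np.hypot(*a)
    d=np.array([*(a/max(r,1e-9)*np.sin(r)),np.cos(r)]);d=w["T"][:3,:3]@d;o=w["T"][:3,3];return o+d*(z-o[2])/d[2]
E
python3 - <<'E'
from h import *
w=wrist();s=w["s"];print(s["time_s"],s["tcp_pos"],s["eef_rot"],s["joints"]);print(np.round(w["hand_eye"],3),w["mtx"])
cv2.imwrite("pics/w1.png",w["pixels"])
for n,z in(("orange_big_c",.043),("green_big_c",.043),("green_stand_seat",.015),("orange_stand_seat",.015)):
    for r in regions_of(w,n)[:2]: print(n,round(r["confidence"],2),r["pixel"],r["pixels"].sum(),np.round(watz(w,r["pixel"],z),4))
E
```

```text
3.6 [ 0.56536445 -0.30461098  0.19651693] [-1.79979124e+02  5.25173327e-02 -4.96500513e-02] [-1.09451353e+01  1.75454972e+01 -3.74334773e+00 -1.13426200e-02
 -6.87666719e+01  1.00899589e+02]
[[-0.    -0.961 -0.278  0.076]
 [ 1.    -0.001  0.001  0.001]
 [-0.001 -0.278  0.961 -0.188]
 [ 0.     0.     0.     1.   ]] [[309.70691629   0.         312.87012992]
 [  0.         309.70691629 200.37893383]
 [  0.           0.           1.        ]]
orange_big_c 0.59 [323.3, 181.2] 1307 [ 0.5646 -0.3173  0.043 ]
green_big_c 0.6 [174.7, 145.1] 1461 [ 0.6101 -0.1427  0.043 ]
green_stand_seat 0.9 [323.0, 264.9] 610 [ 0.4436 -0.319   0.015 ]
orange_stand_seat 0.65 [39.1, 149.3] 898 [0.6211 0.1401 0.015 ]
```

View pics/w1.png

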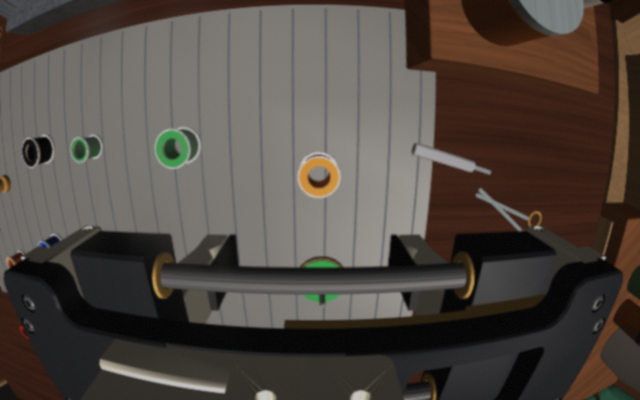

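The wrist view shows the orange ring at about (319,177), green big at (173,149) and green small at (82,149). Next I'll get the ring centres by colour.

```bash
cat >> h.py <<'E'
HUE=dict(orange=(8,24),green=(50,80))
def rings(px,col,vmin=150,amin=60):
    h=cv2.cvtColor(px,cv2.COLOR_BGR2HSV);a,b=HUE[col]
    m=cv2.inRange(h,(a,90,vmin),(b,255,255));out=[]
    for c in cv2.findContours(m,cv2.RETR_EXTERNAL,cv2.CHAIN_APPROX_NONE)[0]:
        if cv2.contourArea(c)>amin: (x,y),(p,q),_=cv2.fitEllipse(cv2.convexHull(c)); out.append((x,y,p,q))
    return out
E
python3 - <<'E'
from h import *
w=wrist()
for col in HUE:
    for r in rings(w["pixels"],col):
        print(col,np.round(r,1),np.round(watz(w,r[:2],.043),4))
t=capture("top");c=capture("scene")
for p in (t,c):
  for col in HUE:
    for r in rings(p["pixels"],col,vmin=140): print(col,np.round(r,1),"z43",np.round(atz(p,r[:2],.043)[:2],4),"z15",np.round(atz(p,r[:2],.015)[:2],4))
E
```

```text
orange [319.7 177.2  38.4  39.1] [ 0.5698 -0.3121  0.043 ]
green [173.  148.6  30.8  35.5] [ 0.6063 -0.1383  0.043 ]
orange [357.  174.3   9.   21. ] z43 [ 0.4576 -0.0126] z15 [ 0.4652 -0.0151]
orange [588.3 168.   13.8  23.2] z43 [ 0.4752 -0.6267] z15 [ 0.4832 -0.6434]
orange [182.6 157.6   5.1  27.6] z43 [0.5032 0.4492] z15 [0.5119 0.4572]
orange [246.5 136.5  12.2  17.8] z43 [0.5623 0.2817] z15 [0.5723 0.2859]
orange [613.1  52.5  43.3 138.7] z43 [ 0.8114 -0.7379] z15 [ 0.8271 -0.7571]
orange [512.3  39.5  14.3  17.4] z43 [ 0.8511 -0.4579] z15 [ 0.8677 -0.4708]
orange [204.2  47.8  26.9 125.2] z43 [0.8233 0.4078] z15 [0.8393 0.4149]
orange [203.4  22.9  16.7 123.2] z43 [0.9006 0.4139] z15 [0.9184 0.4212]
orange [ 16.9  17.3  25.2 318.7] z43 [0.9169 0.9415] z15 [0.935  0.9609]
orange [326.7 359.7  15.8  17.5] z43 [0.7906 0.2705] z15 [0.782 0.268]
orange [436.1 281.9   5.1  33.4] z43 [0.5335 0.4575] z15 [0.5174 0.4603]
orange [361.9 274.6  13.8  21.8] z43 [0.5723 0.2857] z15 [0.5573 0.2836]
orange [381.2 225.1  12.   17. ] z43 [0.4187 0.2937] z15 [0.3993 0.2918]
orange [ 29.6 252.9  56.4  98.6] z43 [ 0.7813 -0.5024] z15 [ 0.7724 -0.5273]
orange [269.9 209.1  21.4  25.9] z43 [0.4655 0.0024] z15 [ 0.4475 -0.0079]
orange [ 65.4 163.2   9.7  24.1] z43 [ 0.5068 -0.6109] z15 [ 0.49   -0.6389]
orange [599.9 158.2  13.4  54.1] z43 [-0.018   0.8371] z15 [-0.05    0.8509]
orange [ 21.2 121.2   2.6 106.2] z43 [ 0.4071 -0.8508] z15 [ 0.3874 -0.8857]
orange [792.3 295.  100.1 455.2] z43 [0.2949 1.2525] z15 [0.272  1.2783]
orange [23.  85.1 36.8 84.3] z43 [ 0.2649 -0.9662] z15 [ 0.241  -1.0045]
orange [608.7  19.8  39.8  62.7] z43 [-0.8058  0.8897] z15 [-0.8605  0.905 ]
green [197.2 237.4  13.2  16.5] z43 [ 0.607  -0.1362] z15 [ 0.593  -0.1505]
green [175.8 173.5  17.   23.8] z43 [ 0.4377 -0.295 ] z15 [ 0.4189 -0.3139]
```

>>> jog_arm(
  moves=[
    [[0.45, 0.75, 3], 0, 8.7],
    [[0, 0, 5], 0, 8.7],
    [[0, 0, 5], 0, 8.7],
    [[0, 0, 3.6], 0, 8.7],
    [[0, 0, 2], 0, 8.7],
    [[0, 0, 0], 0, 8.7],
    [[0, 0, 0], 0, 3],
    [[0, 0, 0], 0, 3],
    [[0, 0, 0], 0, 3],
    [[0, 0, 0], 0, 3],
    [[0, 0, 0], 0, 3],
    [[0, 0, 0], 0, 3],
  ],
)

```text
time_s: 5.5
tcp_pos: [0.5704, -0.312, 0.0114]
eef_rot: [180.0, -0.0, 0.0]
contact_force: [-0.6, 0.3, 2.8]
gripper_width: 0.0464
gripper_force: 15.0
```

>>> jog_arm(
  moves=[
    [[0, 0, -2], 0, 3],
    [[0, 0, -4], 0, 3],
    [[0, 0, -6], 0, 3],
    [[-2.1, -5.0, 0], 0, 3],
    [[-2.1, -5.0, 0], 0, 3],
    [[-2.1, -5.0, 0], 0, 3],
    [[-2.1, -5.0, 0], 0, 3],
    [[-2.0, -5.0, 0], 0, 3],
    [[-2.0, -5.0, 0], 0, 3],
    [[0, 0, 0], 0, 3],
    [[0, 0, 0], 0, 3],
  ],
)

```text
time_s: 6.88
tcp_pos: [0.4463, -0.0116, 0.1312]
eef_rot: [-180.0, -0.0, 0.1]
contact_force: [1.3, 0.2, -0.3]
gripper_width: 0.0465
gripper_force: 15.0
```

```bash
python3 - <<'E'
from h import *
w=wrist();s=w["s"];print(s["time_s"],s["tcp_pos"],s["gripper_width"])
cv2.imwrite("pics/w2.png",w["pixels"])
for r in regions_of(w,"orange_stand_seat")[:2]: print(round(r["confidence"],2),r["pixel"],r["pixels"].sum(),np.round(watz(w,r["pixel"],.015),4))
for col in HUE:
    for r in rings(w["pixels"],col):
        print(col,np.round(r,1),[np.round(watz(w,r[:2],z)[:2],4) for z in (.015,.043)])
E
```

```text
6.875 [ 0.44629935 -0.01163121  0.13120661] 0.046521453315473055
0.77 [312.5, 175.9] 2603 [ 0.4595 -0.0122  0.015 ]
0.36 [158.9, 182.8] 1256 [0.4539 0.1564 0.015 ]
orange [312.8 252.7  71.6  79.5] [array([ 0.3748, -0.0126]), array([ 0.3884, -0.0126])]
orange [311.7 189.   64.   67.7] [array([ 0.4459, -0.0114]), array([ 0.4529, -0.0115])]
green [543.3 218.5  25.8  45.1] [array([ 0.4099, -0.311 ]), array([ 0.4202, -0.2835])]
```

View pics/w2.png

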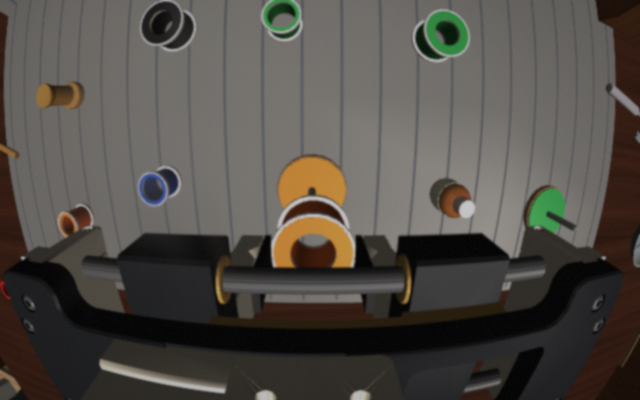

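The wrist view shows the orange stand disc at (312,189), its pin top at about (312,188), and the held ring at (313,252).

```bash
python3 - <<'E'
from h import *
w=wrist()
print("held",watz(w,(312.8,252),.163),"pintop",watz(w,(312,188),.071))
h=cv2.cvtColor(w["pixels"],cv2.COLOR_BGR2HSV)
m=cv2.inRange(h,(8,90,150),(24,255,255));m[200:]=0
c=max(cv2.findContours(m,0,1)[0],key=cv2.contourArea)[:,0]
P=np.array([watz(w,u,.015)[:2] for u in c if u[1]<196])
x=np.linalg.lstsq(np.c_[2*P,np.ones(len(P))],(P**2).sum(1),rcond=None)[0]
print("disc",x[:2],np.sqrt(x[2]+x[0]**2+x[1]**2))
dark=np.argwhere((w["pixels"][180:200,300:325].max(2)<90));print(dark.min(0)+[180,300],dark.max(0)+[180,300])
for uv in((445,33),(282,14)):print(watz(w,uv,.042))
E
```

```text
held [ 0.4470524  -0.01334844  0.163     ] pintop [ 0.46090613 -0.01276145  0.071     ]
disc [ 0.45445274 -0.01108977] 0.026445887035984595
[188 308] [195 313]
[ 0.60508    -0.13754654  0.042     ]
[0.61441198 0.01375894 0.042     ]
```

```bash
cat >> h.py <<'E'
from scipy.optimize import least_squares
def disc(w,col,rmax,z=.015,R=.036,box=None):
    h=cv2.cvtColor(w["pixels"],cv2.COLOR_BGR2HSV);a,b=HUE[col]
    m=cv2.inRange(h,(a,90,110),(b,255,255));m[rmax+3:]=0
    if box: k=np.zeros_like(m);k[:,box[0]:box[1]]=1;m=m*k
    c=max(cv2.findContours(m,0,1)[0],key=cv2.contourArea);c=cv2.convexHull(c)[:,0]
    P=np.array([watz(w,u,z)[:2] for u in c if u[1]<rmax])
    f=least_squares(lambda q:np.hypot(*(P-q).T)-R,P.mean(0),loss="soft_l1",f_scale=.001)
    return f.x,len(P),np.abs(f.fun).mean(),P[P[:,0].argmax()],np.ptp(P[:,1])
E
python3 - <<'E'
from h import *
w=wrist();print(disc(w,"orange",192,box=(250,380)))
E
```

```text
(array([ 0.44373147, -0.01120585]), 17, np.float64(0.00028277536514298716), array([ 0.47867925, -0.00306831]), np.float64(0.06880351341254257))
```

>>> jog_arm(
  moves=[
    [[-0.15, -0.1, 3], 0, 3],
    [[0, 0, 4], 0, 3],
    [[0, 0, 2.5], 0, 3],
    [[0, 0, 1.1], 0, 3],
    [[0, 0, 0], 0, 3],
    [[0, 0, 0], 0, 3],
  ],
)

```text
time_s: 7.82
tcp_pos: [0.4455, -0.0109, 0.0259]
eef_rot: [-180.0, -0.1, -0.0]
contact_force: [0.2, 0.1, -0.9]
gripper_width: 0.0467
gripper_force: 15.0
```

>>> jog_arm(
  moves=[
    [[0, 0, 0.25], 0, 3],
    [[0, 0, 0], 0, 3],
    [[0, 0, 0], 0, 8.7],
    [[0, 0, 0], 0, 8.7],
    [[0, 0, 0], 0, 8.7],
    [[0, 0, 0], 0, 8.7],
    [[0, 0, -3], 0, 8.7],
    [[0, 0, -6], 0, 8.7],
    [[2, 1, -5], 0, 8.7],
    [[4.5, 3.8, 0], 0, 8.7],
    [[4.6, 3.8, 0], 0, 8.7],
    [[4.6, 3.8, 0], 0, 8.7],
  ],
)

```text
time_s: 9.32
tcp_pos: [0.6031, -0.1362, 0.1627]
eef_rot: [-180.0, -0.0, 0.0]
contact_force: [0.1, 1.9, -0.3]
gripper_width: 0.0873
gripper_force: 0.0
```

>>> jog_arm(
  moves=[
    [[0, 0, 0], 0, 8.7],
    [[0, 0, 0], 0, 8.7],
  ],
)

```text
time_s: 9.57
tcp_pos: [0.6011, -0.1352, 0.1616]
eef_rot: [-180.0, 0.1, -0.0]
contact_force: [-0.2, -0.0, 0.1]
gripper_width: 0.0869
gripper_force: 0.0
```

```bash
python3 - <<'E'
from h import *
w=wrist();s=w["s"];print(s["time_s"],s["tcp_pos"],s["gripper_width"])
cv2.imwrite("pics/w3.png",w["pixels"])
for col in HUE:
    for r in rings(w["pixels"],col):
        print(col,np.round(r,1),[np.round(watz(w,r[:2],z)[:2],4) for z in (.015,.043)])
E
```

```text
9.575 [ 0.60111589 -0.13515221  0.16162931] 0.0869483892196443
orange [223.4 316.2   9.4  18.3] [array([ 0.4134, -0.0125]), array([ 0.4355, -0.0228])]
orange [236.7 304.1  12.6  23.9] [array([ 0.4358, -0.0344]), array([ 0.456 , -0.0429])]
```

View pics/w3.png

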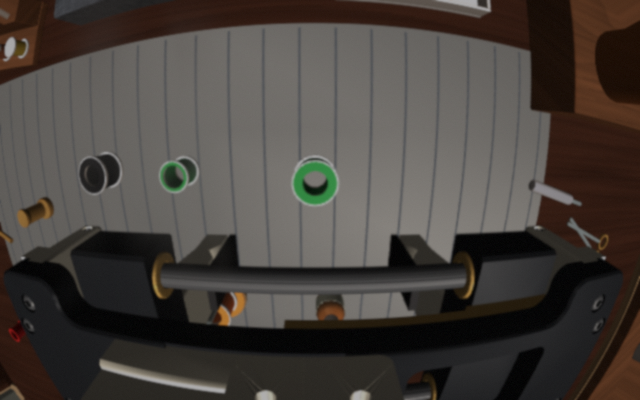

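Green big's ring is at (315.5,183), and green small's at (174,176).

```bash
python3 - <<'E'
from h import *
w=wrist()
for r in rings(w["pixels"],"green",vmin=90): print(np.round(r,1),np.round(watz(w,r[:2],.043)[:2],4))
E
```

```text
[173.6 176.2  24.3  28. ] [0.615  0.0154]
[315.2 182.7  41.6  42.5] [ 0.6064 -0.138 ]
```

Next move is dx +0.5 cm, tool y +0.3 cm, down 15.2 cm.

>>> jog_arm(
  moves=[
    [[0.53, 0.28, 4], 0, 8.7],
    [[0, 0, 5], 0, 8.7],
    [[0, 0, 4], 0, 8.7],
    [[0, 0, 2.1], 0, 8.7],
    [[0, 0, 0], 0, 8.7],
    [[0, 0, 0], 0, 3],
    [[0, 0, 0], 0, 3],
    [[0, 0, 0], 0, 3],
    [[0, 0, 0], 0, 3],
    [[0, 0, 0], 0, 3],
    [[0, 0, 0], 0, 3],
  ],
)

```text
time_s: 11.05
tcp_pos: [0.6072, -0.1377, 0.0118]
eef_rot: [180.0, -0.0, 0.0]
contact_force: [0.6, -0.6, 2.2]
gripper_width: 0.0459
gripper_force: 15.0
```

>>> jog_arm(
  moves=[
    [[0, 0, -2], 0, 3],
    [[0, 0, -4], 0, 3],
    [[0, 0, -6], 0, 3],
    [[-3.72, 3.5, 0], 0, 3],
    [[-3.72, 3.5, 0], 0, 3],
    [[-3.72, 3.5, 0], 0, 3],
    [[-3.72, 3.5, 0], 0, 3],
    [[-3.72, 3.5, 0], 0, 3],
    [[0, 0, 0], 0, 3],
    [[0, 0, 0], 0, 3],
  ],
)

```text
time_s: 12.3
tcp_pos: [0.4211, -0.3129, 0.1316]
eef_rot: [180.0, -0.0, -0.0]
contact_force: [-0.5, 0.4, -0.4]
gripper_width: 0.0458
gripper_force: 15.0
```

```bash
python3 - <<'E'
from h import *
w=wrist();s=w["s"];print(s["time_s"],s["tcp_pos"],s["gripper_width"])
cv2.imwrite("pics/w4.png",w["pixels"])
for r in rings(w["pixels"],"green",vmin=90): print(np.round(r,1),[np.round(watz(w,r[:2],z)[:2],4) for z in (.015,.163)])
print(disc(w,"green",192,box=(250,380)))
E
```

```text
12.3 [ 0.4210618  -0.31291476  0.13158642] 0.04582833593802059
[312.6 252.6  70.2  78.5] [array([ 0.3495, -0.3135]), array([ 0.421 , -0.3136])]
[315.7 191.2  62.5  66.3] [array([ 0.4183, -0.3167]), array([ 0.4564, -0.3153])]
(array([ 0.41400323, -0.31667622]), 18, np.float64(0.0006711415863704156), array([ 0.45028798, -0.31403771]), np.float64(0.06716256115252067))
```

View pics/w4.png

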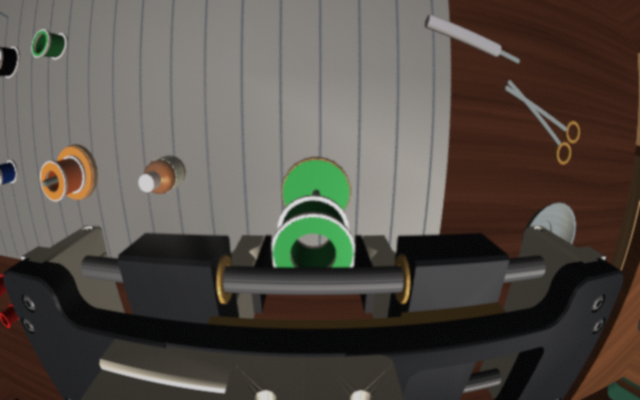

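Orange big is seated, with its pin through the bore. The green disc is at (316,190), which puts the stand at about (0.416,-0.3165).

>>> jog_arm(
  moves=[
    [[-0.45, 0.3, 0], 0, 3],
    [[0, 0, 3], 0, 3],
    [[0, 0, 4], 0, 3],
    [[0, 0, 2.5], 0, 3],
    [[0, 0, 1.2], 0, 3],
    [[0, 0, 0], 0, 3],
    [[0, 0, 0], 0, 3],
  ],
)

```text
time_s: 13.22
tcp_pos: [0.4174, -0.3159, 0.0254]
eef_rot: [180.0, -0.1, 0.0]
contact_force: [-0.1, 0.2, -0.5]
gripper_width: 0.0464
gripper_force: 15.0
```

>>> jog_arm(
  moves=[
    [[0, 0, 0.15], 0, 3],
    [[0, 0, 0], 0, 8.7],
    [[0, 0, 0], 0, 8.7],
    [[0, 0, 0], 0, 8.7],
    [[0, 0, 0], 0, 8.7],
    [[0, 0, -3], 0, 8.7],
    [[0, 0, -6], 0, 8.7],
    [[1, -2, -5], 0, 8.7],
    [[3.1, -5.1, 0], 0, 8.7],
    [[3.1, -5.1, 0], 0, 8.7],
    [[3.1, -5.1, 0], 0, 8.7],
    [[3.1, -5.1, 0], 0, 8.7],
  ],
)

```text
time_s: 14.72
tcp_pos: [0.5513, -0.0899, 0.1633]
eef_rot: [-180.0, -0.0, 0.0]
contact_force: [1.0, -0.4, 0.3]
gripper_width: 0.0871
gripper_force: 0.0
```

>>> jog_arm(
  moves=[
    [[3.1, -5.1, 0], 0, 8.7],
    [[3.1, -5.3, 0], 0, 8.7],
    [[0, 0, 0], 0, 8.7],
    [[0, 0, 0], 0, 8.7],
  ],
)

```text
time_s: 15.22
tcp_pos: [0.6121, 0.0125, 0.1625]
eef_rot: [180.0, 0.1, 0.1]
contact_force: [0.4, -0.4, -0.4]
gripper_width: 0.087
gripper_force: 0.0
```

```bash
python3 - <<'E'
from h import *
w=wrist();s=w["s"];print(s["time_s"],s["tcp_pos"],s["gripper_width"])
cv2.imwrite("pics/w5.png",w["pixels"])
for r in rings(w["pixels"],"green",vmin=90): print(np.round(r,1),[np.round(watz(w,r[:2],z)[:2],4) for z in (.041,)])
E
```

```text
15.225 [0.6120965  0.01251385 0.16252339] 0.08698333477175481
[308.  184.9  29.6  30.6] [array([0.6145, 0.0165])]
```

View pics/w5.png

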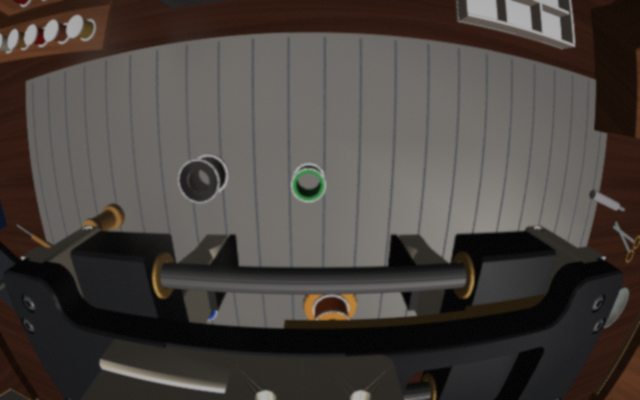

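Green small's ring is at (308,185), so the spool is at (0.6145,0.0165).

>>> jog_arm(
  moves=[
    [[0.25, -0.4, 4], 0, 8.7],
    [[0, 0, 5], 0, 8.7],
    [[0, 0, 4], 0, 8.7],
    [[0, 0, 2.2], 0, 8.7],
    [[0, 0, 0], 0, 8.7],
    [[0, 0, 0], 0, 2],
    [[0, 0, 0], 0, 2],
    [[0, 0, 0], 0, 2],
    [[0, 0, 0], 0, 2],
    [[0, 0, 0], 0, 2],
    [[0, 0, 0], 0, 2],
    [[0, 0, 0], 0, 2],
  ],
)

```text
time_s: 16.77
tcp_pos: [0.6158, 0.0165, 0.0118]
eef_rot: [-180.0, -0.1, 0.0]
contact_force: [0.1, 0.0, 5.3]
gripper_width: 0.0232
gripper_force: 2.5
```

```bash
python3 - <<'E'
from h import *
w=wrist();s=w["s"];print(s["gripper_width"],s["gripper_force"])
cv2.imwrite("pics/w6.png",cv2.resize(w["pixels"][120:320,180:440],(780,600)))
E
```

```text
0.023229363808159688 2.467324211673869
```

View pics/w6.png

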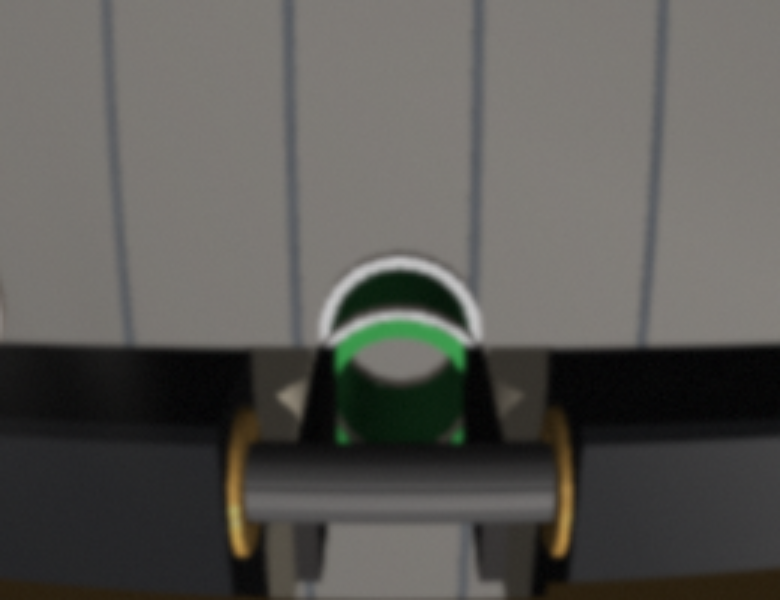

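The spool is still upright, but the 23 mm opening doesn't fit a 36 mm spool. I'll measure where it sits relative to the pads.

```bash
python3 - <<'E'
from h import *
w=wrist();s=w["s"];print(s["tcp_pos"],s["gripper_width"],s["gripper_force"],s["contact_force"])
for z in(.035,.041,.05): print(z,watz(w,(313,223.5),z), watz(w,(180+325/3,120+345/3),z),watz(w,(180+477/3,120+345/3),z), "foot",watz(w,(313.3,205.5),z-.038))
E
```

```text
[0.61582562 0.01648263 0.01180963] 0.022015181064316897 2.7186523916063976 [ 0.66734566 -0.21495448  4.94136076]
0.035 [0.63009971 0.01554713 0.035     ] [0.6229874  0.02975949 0.035     ] [6.22982661e-01 5.53934970e-04 3.50000000e-02] foot [ 0.62915728  0.01530356 -0.003     ]
0.041 [0.63232434 0.015554   0.041     ] [0.62547078 0.02924932 0.041     ] [0.62546621 0.00110625 0.041     ] foot [0.63099319 0.01531634 0.003     ]
0.05 [0.63566129 0.0155643  0.05      ] [0.62919584 0.02848406 0.05      ] [0.62919153 0.00193473 0.05      ] foot [0.63374706 0.01533552 0.012     ]
```

>>> jog_arm(
  moves=[
    [[0, 0, 0], 0, 3.4],
    [[0, 0, 0], 0, 3.4],
  ],
)

```text
time_s: 17.12
tcp_pos: [0.6158, 0.0165, 0.0118]
eef_rot: [-180.0, -0.1, 0.0]
contact_force: [0.1, 1.0, 4.9]
gripper_width: 0.0325
gripper_force: 2.3
```

>>> jog_arm(
  moves=[
    [[0, 0, 0], 0, 8.7],
    [[0, 0, 0], 0, 8.7],
    [[0, 0, 0], 0, 8.7],
    [[0, 0, 0], 0, 8.7],
  ],
)

```text
time_s: 17.62
tcp_pos: [0.6148, 0.0163, 0.0108]
eef_rot: [180.0, 0.0, 0.0]
contact_force: [-0.0, 0.0, -0.2]
gripper_width: 0.0685
gripper_force: 0.0
```

```bash
python3 - <<'E'
from h import *
w=wrist();s=w["s"];print(s["tcp_pos"],s["gripper_width"],s["gripper_force"],s["contact_force"])
cv2.imwrite("pics/w7.png",cv2.resize(w["pixels"][120:320,180:440],(780,600)))
E
```

```text
[0.61478165 0.0162753  0.01080879] 0.06845039377118292 0.0 [-0.02566551  0.00718417 -0.22298709]
```

View pics/w7.png

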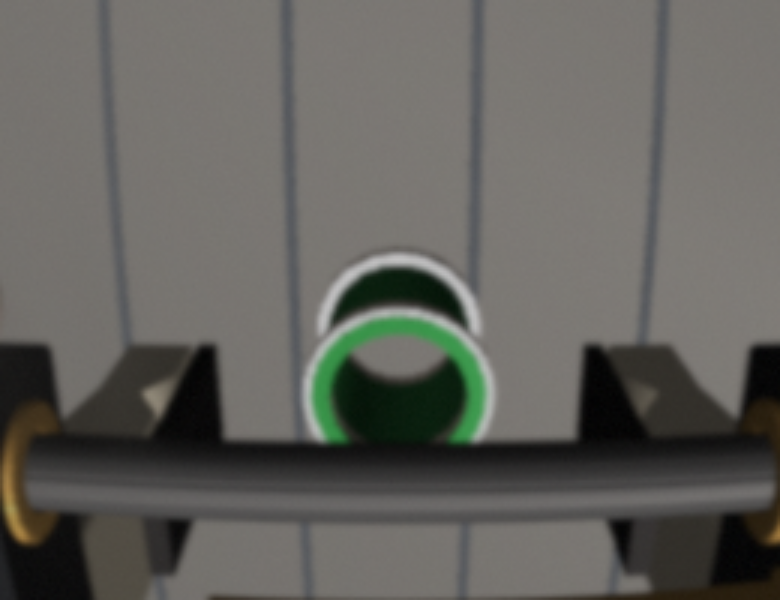

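The spool is upright and hasn't moved. The fast close at 15 N squeezed into its thin wall, so I'll re-grip gently at 5 N, closing in stages.

>>> jog_arm(
  moves=[
    [[0, 0, 0], 0, 5],
    [[0, 0, 0], 0, 4.2],
    [[0, 0, 0], 0, 3.9],
    [[0, 0, 0], 0, 3.8],
    [[0, 0, 0], 0, 3.7],
    [[0, 0, 0], 0, 3.6],
    [[0, 0, 0], 0, 3.5],
    [[0, 0, 0], 0, 3.4],
    [[0, 0, 0], 0, 3.4],
  ],
  newtons=5,
)

```text
time_s: 18.8
tcp_pos: [0.6153, 0.0165, 0.0115]
eef_rot: [-180.0, -0.0, 0.0]
contact_force: [-1.3, 1.2, 4.8]
gripper_width: 0.0338
gripper_force: 2.3
```

>>> jog_arm(
  moves=[
    [[0, 0, -0.5], 0, 3.4],
    [[0, 0, -1], 0, 3.4],
    [[0, 0, 0], 0, 3.4],
    [[0, 0, 0], 0, 3.4],
  ],
)

```text
time_s: 19.3
tcp_pos: [0.615, 0.0163, 0.0261]
eef_rot: [-180.0, -0.0, 0.0]
contact_force: [-0.5, -0.6, 0.8]
gripper_width: 0.0336
gripper_force: 0.0
```

```bash
python3 - <<'E'
from h import *
w=wrist();s=w["s"];print(s["tcp_pos"],s["gripper_width"],s["gripper_force"],s["contact_force"],s["moment"])
cv2.imwrite("pics/w8.png",cv2.resize(w["pixels"][120:320,180:440],(780,600)))
E
```

```text
[0.61495714 0.01628936 0.02614152] 0.03363407895862407 0.0 [-0.54230828 -0.59072288  0.83639617] [-0.07009421  0.00987757  0.00459957]
```

View pics/w8.png

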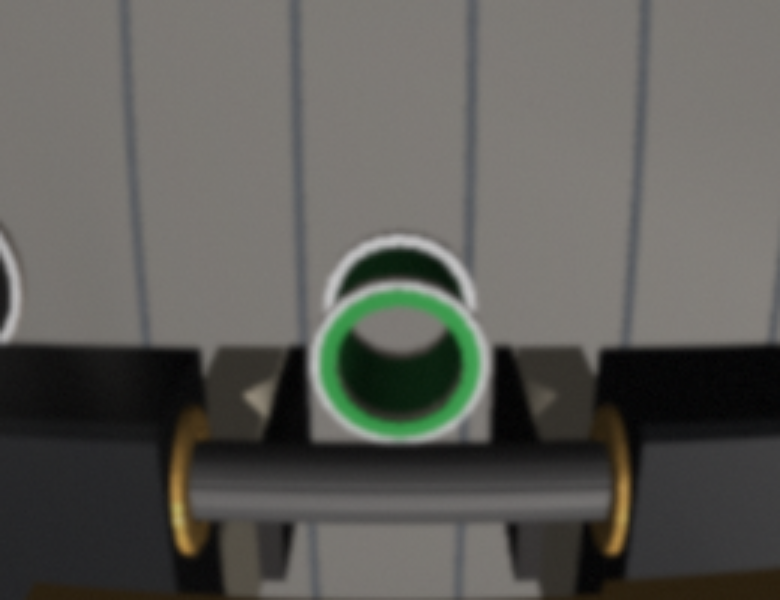

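The spool slipped out and is standing level. The fingers had reached their 3.4 cm target before there was a real grip. The upward force near the mat suggests the fingertips dip as they close. I'll try again higher up, one stage at a time.

>>> jog_arm(
  moves=[
    [[0, 0, 0], 0, 4.4],
    [[0, 0, 0], 0, 4.4],
    [[0, 0, 0.8], 0, 4.4],
    [[0, 0, 0], 0, 3.4],
    [[0, 0, 0], 0, 3.2],
    [[0, 0, 0], 0, 3.0],
  ],
  newtons=8,
)

```text
time_s: 20.1
tcp_pos: [0.6151, 0.0164, 0.0181]
eef_rot: [-180.0, -0.0, 0.0]
contact_force: [0.0, -0.2, -0.5]
gripper_width: 0.0305
gripper_force: 0.0
```

>>> jog_arm(
  moves=[
    [[0, 0, 0], 0, 3.0],
    [[0, 0, 0], 0, 3.0],
  ],
)

```text
time_s: 20.35
tcp_pos: [0.6151, 0.0163, 0.0182]
eef_rot: [-180.0, -0.0, 0.0]
contact_force: [-0.0, -0.1, 0.5]
gripper_width: 0.0302
gripper_force: 0.0
```

```bash
python3 - <<'E'
from h import *
w=wrist();c=capture("scene")
a=cv2.resize(w["pixels"][180:290,250:380],(520,440));b=cv2.resize(c["pixels"][200:310,190:260+60],(520,440))
cv2.imwrite("pics/w9.png",cv2.resize(np.hstack([a,b]),(800,340)))
E
```

```text
(no output)
```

View pics/w9.png

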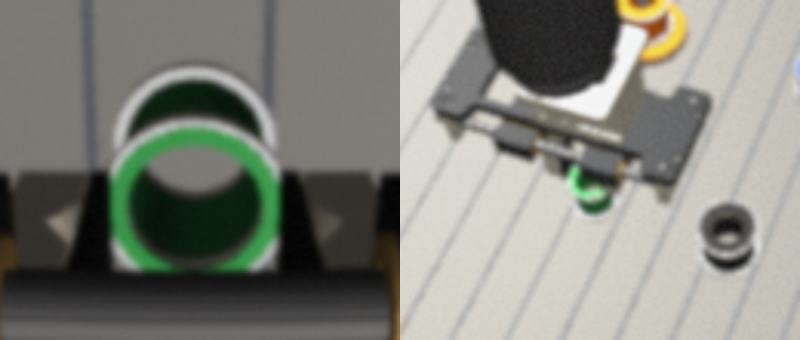

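>>> jog_arm(
  moves=[
    [[0, 0, 0], 0, 2.7],
    [[0, 0, 0], 0, 2.5],
    [[0, 0, 0], 0, 2.5],
  ],
)

```text
time_s: 20.82
tcp_pos: [0.615, 0.0163, 0.0181]
eef_rot: [180.0, -0.0, 0.0]
contact_force: [-0.1, -0.1, 0.9]
gripper_width: 0.0251
gripper_force: 0.0
```

>>> jog_arm(
  moves=[
    [[0, 0, 0], 0, 2.0],
    [[0, 0, 0], 0, 2.0],
    [[0, 0, 0], 0, 2.0],
  ],
)

```text
time_s: 21.2
tcp_pos: [0.615, 0.0163, 0.0181]
eef_rot: [180.0, 0.0, 0.0]
contact_force: [-0.0, 0.5, -0.8]
gripper_width: 0.0203
gripper_force: 0.0
```

>>> jog_arm(
  moves=[
    [[0, 0, 0], 0, 1.0],
    [[0, 0, 0], 0, 1.0],
    [[0, 0, 0], 0, 1.0],
  ],
)

```text
time_s: 21.58
tcp_pos: [0.615, 0.0163, 0.0181]
eef_rot: [-180.0, -0.0, 0.0]
contact_force: [1.1, -0.2, -0.7]
gripper_width: 0.0099
gripper_force: 0.0
```

```bash
python3 - <<'E'
from h import *
w=wrist();c=capture("scene");s=w["s"];print(s["gripper_width"],s["gripper_force"])
for r in rings(w["pixels"],"green",vmin=60): print(np.round(r,1),watz(w,r[:2],.041))
a=cv2.resize(w["pixels"][180:280,250:380],(520,400),interpolation=cv2.INTER_CUBIC);b=cv2.resize(c["pixels"][235:285,230:295],(520,400),interpolation=cv2.INTER_CUBIC)
cv2.imwrite("pics/w10.png",cv2.resize(np.hstack([a,b]),(800,308)))
E
```

```text
0.009891109890142307 0.0
[587.  384.2  10.8  34.8] [ 0.38808584 -0.34936249  0.041     ]
[312.8 236.2  28.9  45.8] [0.62136992 0.0155275  0.041     ]
```

View pics/w10.png

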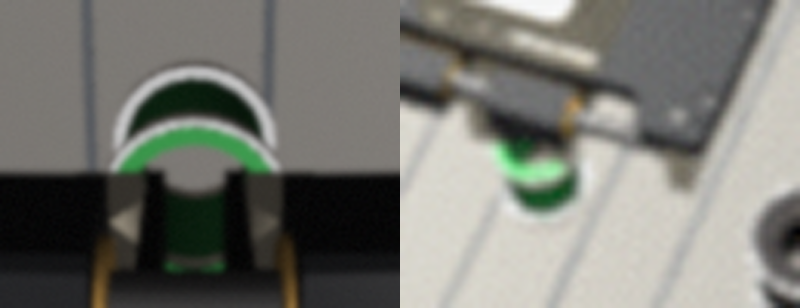

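```bash
python3 - <<'E'
from h import *
w=wrist();K=np.array(w["mtx"]);H=np.linalg.inv(np.array(w["hand_eye"]))
def pr(p):
    q=H@np.array([*p,1.]);r=np.hypot(q[0],q[1]);th=np.arctan2(r,q[2]);return K[:2,2]+K[0,0]*th*q[:2]/r
for x in(.0095,0,-.0095):
    for z in(0,-.01,-.02,-.03,-.04): print(x,z,np.round(pr((x,.005,z)),1),np.round(pr((x,-.005,z)),1))
s=get_state();print(s["joints"])
E
```

```text
0.0095 0 [319.3 217.9] [303.7 217.9]
0.0095 -0.01 [319.6 223.3] [303.3 223.4]
0.0095 -0.02 [320.  229.3] [302.8 229.3]
0.0095 -0.03 [320.4 235.9] [302.3 236. ]
0.0095 -0.04 [320.8 243.3] [301.7 243.3]
0 0 [319.2 231.6] [303.9 231.6]
0 -0.01 [319.5 237.6] [303.4 237.6]
0 -0.02 [319.8 244.2] [303.  244.2]
0 -0.03 [320.2 251.4] [302.5 251.4]
0 -0.04 [320.6 259.5] [301.9 259.5]
-0.0095 0 [319.1 244.8] [304.  244.9]
-0.0095 -0.01 [319.4 251.3] [303.6 251.3]
-0.0095 -0.02 [319.7 258.4] [303.2 258.4]
-0.0095 -0.03 [320.1 266.2] [302.7 266.2]
-0.0095 -0.04 [320.5 274.8] [302.2 274.8]
[ 1.96850473e+01  2.45163341e+01 -1.92277321e+01  3.77421299e-04
 -4.62536370e+01  7.03279237e+01]
```

That explains it. The projected tip row (236) and the contact height both put the fingertips about 30 mm short of the reported TCP, so I've been closing above the small spool. The big one was held only by its top flange. I'll open, re-check the ring, and go lower.

>>> jog_arm(
  moves=[
    [[0, 0, -4], 0, 8.7],
    [[0, 0, -4], 0, 8.7],
    [[0, 0, -6], 0, 8.7],
    [[0, 0, 0], 0, 8.7],
    [[0, 0, 0], 0, 8.7],
    [[0, 0, 0], 0, 8.7],
    [[0, 0, 0], 0, 8.7],
    [[0, 0, 0], 0, 8.7],
  ],
)

```text
time_s: 22.72
tcp_pos: [0.6148, 0.0162, 0.1573]
eef_rot: [180.0, 0.1, 0.0]
contact_force: [0.1, -1.1, -0.5]
gripper_width: 0.0836
gripper_force: 0.0
```

```bash
python3 - <<'E'
from h import *
w=wrist();s=w["s"];print(s["tcp_pos"],s["gripper_width"])
for r in rings(w["pixels"],"green",vmin=90): print(np.round(r,1),watz(w,r[:2],.041))
E
```

```text
[0.61475867 0.01624013 0.15730329] 0.08358118033789917
[312.8 188.5  30.2  30.9] [0.61467919 0.01534099 0.041     ]
```

>>> jog_arm(
  moves=[
    [[0, -0.05, 5], 0, 8.7],
    [[0, 0, 5], 0, 8.7],
    [[0, 0, 4], 0, 8.7],
    [[0, 0, 1], 0, 8.7],
    [[0, 0, 0.2], 0, 8.7],
    [[0, 0, 0.2], 0, 8.7],
  ],
)

```text
time_s: 23.52
tcp_pos: [0.6164, 0.0172, 0.0057]
eef_rot: [-180.0, -0.2, 0.0]
contact_force: [0.5, -0.1, -0.0]
gripper_width: 0.0873
gripper_force: 0.0
```

>>> jog_arm(
  moves=[
    [[0, 0, 0.2], 0, 8.7],
    [[0, 0, 0.2], 0, 8.7],
    [[0, 0, 0.2], 0, 8.7],
  ],
)

```text
time_s: 23.9
tcp_pos: [0.6152, 0.0169, -0.0016]
eef_rot: [-180.0, -0.0, 0.0]
contact_force: [0.5, -0.2, 0.8]
gripper_width: 0.0867
gripper_force: 0.0
```

>>> jog_arm(
  moves=[
    [[0, 0, 0.3], 0, 8.7],
    [[0, 0, 0.3], 0, 5],
    [[0, 0, 0], 0, 4],
    [[0, 0, 0], 0, 3],
    [[0, 0, 0], 0, 2.5],
    [[0, 0, 0], 0, 2.5],
    [[0, 0, 0], 0, 2.5],
    [[0, 0, 0], 0, 2.5],
  ],
  newtons=12,
)

```text
time_s: 24.9
tcp_pos: [0.6151, 0.0168, -0.0079]
eef_rot: [-180.0, -0.0, 0.0]
contact_force: [-0.2, -0.1, 1.1]
gripper_width: 0.0358
gripper_force: 12.0
```

That's a proper grip: 35.8 mm at 12 N. Carrying it to the green stand.

>>> jog_arm(
  moves=[
    [[0, 0, -2], 0, 2.5],
    [[0, 0, -6], 0, 2.5],
    [[0, 0, -6], 0, 2.5],
    [[-2.84, 4.76, 0], 0, 2.5],
    [[-2.84, 4.76, 0], 0, 2.5],
    [[-2.84, 4.76, 0], 0, 2.5],
    [[-2.84, 4.76, 0], 0, 2.5],
    [[-2.84, 4.76, 0], 0, 2.5],
    [[-2.84, 4.76, 0], 0, 2.5],
    [[-2.84, 4.76, 0], 0, 2.5],
    [[0, 0, 0], 0, 2.5],
    [[0, 0, 0], 0, 2.5],
  ],
)

```text
time_s: 26.4
tcp_pos: [0.4161, -0.3166, 0.1321]
eef_rot: [-180.0, -0.0, -0.1]
contact_force: [0.3, 0.8, -0.1]
gripper_width: 0.036
gripper_force: 12.0
```

```bash
python3 - <<'E'
from h import *
w=wrist();s=w["s"];print(s["time_s"],s["tcp_pos"],s["gripper_width"],s["gripper_force"])
for r in rings(w["pixels"],"green",vmin=90): print(np.round(r,1),[np.round(watz(w,r[:2],z)[:2],4) for z in (.015,.055,.181)])
cv2.imwrite("pics/w11.png",cv2.resize(w["pixels"][100:300,180:440],(780,600),interpolation=cv2.INTER_CUBIC))
E
```

```text
26.4 [ 0.41607099 -0.316595    0.13206232] 0.036044349094196085 11.999917603097856
[312.9 266.   52.2  62.3] [array([ 0.3276, -0.3175]), array([ 0.3492, -0.3175]), array([ 0.4169, -0.3175])]
[311.8 199.5  46.6  48.6] [array([ 0.4044, -0.3164]), array([ 0.4158, -0.3166]), array([ 0.4519, -0.317 ])]
[312.  186.9  64.4  66.3] [array([ 0.4176, -0.3167]), array([ 0.4274, -0.3168]), array([ 0.458 , -0.3171])]
```

View pics/w11.png

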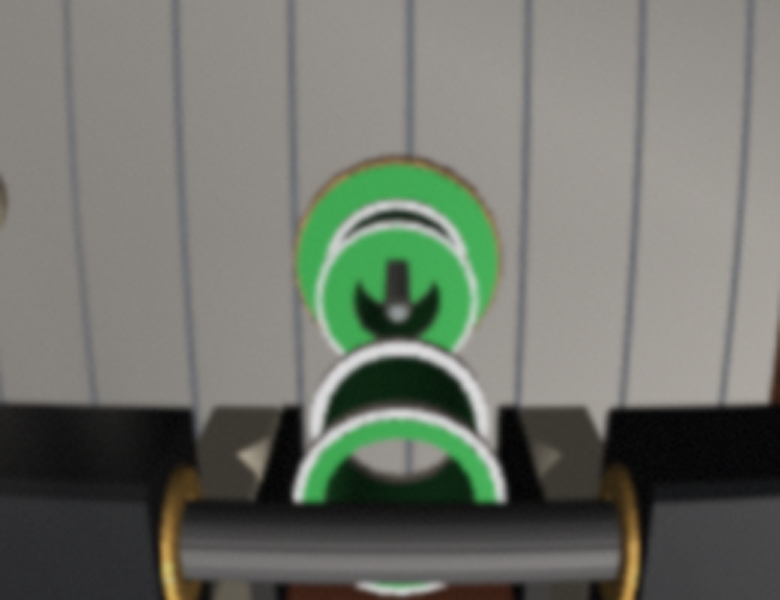

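The green big spool is seated with its pin centred at (312.7,204), and the held spool lines up with it. Lowering 8.7 cm.

>>> jog_arm(
  moves=[
    [[0, 0, 4], 0, 2.5],
    [[0, 0, 2.5], 0, 2.5],
    [[0, 0, 1.5], 0, 2.5],
    [[0, 0, 0.7], 0, 2.5],
    [[0, 0, 0], 0, 2.5],
    [[0, 0, 0], 0, 2.5],
  ],
)

```text
time_s: 27.2
tcp_pos: [0.4169, -0.3166, 0.0458]
eef_rot: [180.0, -0.1, 0.0]
contact_force: [-0.0, 0.0, -1.3]
gripper_width: 0.036
gripper_force: 12.0
```

>>> jog_arm(
  moves=[
    [[0, 0, 0.15], 0, 2.5],
    [[0, 0, 0], 0, 2.5],
    [[0, 0, 0], 0, 5],
    [[0, 0, 0], 0, 8],
    [[0, 0, 0], 0, 8.7],
    [[0, 0, 0], 0, 8.7],
    [[0, 0, -3], 0, 8.7],
    [[0, 0, -5], 0, 8.7],
    [[0, 0, -4], 0, 8.7],
    [[0, 0, 0], 0, 8.7],
    [[0, 0, 0], 0, 8.7],
  ],
)

```text
time_s: 28.58
tcp_pos: [0.4159, -0.3161, 0.1631]
eef_rot: [-180.0, 0.0, -0.0]
contact_force: [-0.2, 0.1, -0.4]
gripper_width: 0.087
gripper_force: 0.0
```

```bash
python3 - <<'E'
from h import *
w=wrist();s=w["s"];print(s["time_s"],s["tcp_pos"],s["gripper_width"])
for r in rings(w["pixels"],"green",vmin=90): print(np.round(r,1),[np.round(watz(w,r[:2],z)[:2],4) for z in (.015,.055,.093)])
E
```

```text
28.575 [ 0.41589271 -0.3161347   0.16309587] 0.08698250079103989
[313.3 200.8  34.8  36.2] [array([ 0.3937, -0.3175]), array([ 0.4053, -0.3175]), array([ 0.4164, -0.3174])]
[312.4 190.3  41.3  43.5] [array([ 0.406 , -0.3166]), array([ 0.4162, -0.3166]), array([ 0.4259, -0.3167])]
[312.7 179.8  58.3  60.7] [array([ 0.418 , -0.3168]), array([ 0.4267, -0.3169]), array([ 0.4351, -0.3169])]
```

>>> jog_arm(
  moves=[
    [[0, -6.0, 0], 0, 8.7],
    [[0, -6.0, 0], 0, 8.7],
    [[0.1, -6.1, 0], 0, 8.7],
    [[0.1, -6.1, 0], 0, 8.7],
    [[0, -6.1, 0], 0, 8.7],
    [[0, -6.1, 0], 0, 8.7],
    [[0, -6.1, 0], 0, 8.7],
    [[0, -6.1, 0], 0, 8.7],
    [[0, -6.1, 0], 0, 8.7],
    [[0, -6.2, 0], 0, 8.7],
    [[0, 0, 0], 0, 8.7],
    [[0, 0, 0], 0, 8.7],
  ],
)

```text
time_s: 30.12
tcp_pos: [0.4173, 0.292, 0.162]
eef_rot: [179.9, 0.1, 0.1]
contact_force: [-0.0, 0.4, -0.1]
gripper_width: 0.087
gripper_force: 0.0
```

```bash
python3 - <<'E'
from h import *
w=wrist();s=w["s"];print(s["time_s"],s["tcp_pos"],s["gripper_width"],s["joints"])
for r in rings(w["pixels"],"orange",vmin=90): print(np.round(r,1),[np.round(watz(w,r[:2],z)[:2],4) for z in (.041,)])
E
```

```text
30.125 [0.41734506 0.29197789 0.1620313 ] 0.08699235394447209 [ 5.70858992e+01  6.57857659e+00 -2.27135072e+01 -1.60659127e-02
 -6.08949394e+01  3.29763866e+01]
[ 33.3 383.5  15.9  64.5] [array([-0.0814,  1.0015])]
[468.5 282.2  10.4  31.1] [array([0.294 , 0.0913])]
[159.4 280.5  15.2  34.9] [array([0.2976, 0.4851])]
[311.7 195.   30.2  31.4] [array([0.4091, 0.2919])]
[610.1 177.6   9.7  21.2] [array([ 0.439 , -0.1579])]
[557.7 171.9  23.   35. ] [array([ 0.4415, -0.0259])]
[536.7 164.7  36.4  52.3] [array([0.4489, 0.0157])]
[169.9 102.   10.3  63.3] [array([0.5112, 0.4412])]
[320.3  41.7  32.7  40.6] [array([0.5653, 0.2835])]
```

The green stack is right: its rings sit at the expected heights and line up. Orange small is at (0.409,0.292).

>>> jog_arm(
  moves=[
    [[-0.75, 0, 4], 0, 8.7],
    [[0, 0, 5], 0, 8.7],
    [[0, 0, 4], 0, 8.7],
    [[0, 0, 2.5], 0, 8.7],
    [[0, 0, 1.4], 0, 8.7],
    [[0, 0, 0], 0, 5],
    [[0, 0, 0], 0, 4],
    [[0, 0, 0], 0, 3],
    [[0, 0, 0], 0, 2.5],
    [[0, 0, 0], 0, 2.5],
    [[0, 0, 0], 0, 2.5],
    [[0, 0, 0], 0, 2.5],
  ],
)

```text
time_s: 31.68
tcp_pos: [0.4107, 0.2927, -0.0053]
eef_rot: [-180.0, -0.0, 0.0]
contact_force: [-1.3, 0.2, 2.4]
gripper_width: 0.0363
gripper_force: 12.0
```

>>> jog_arm(
  moves=[
    [[0, 0, -2], 0, 2.5],
    [[0, 0, -6], 0, 2.5],
    [[0, 0, -6], 0, 2.5],
    [[0.58, 5.07, 0], 0, 2.5],
    [[0.58, 5.07, 0], 0, 2.5],
    [[0.58, 5.07, 0], 0, 2.5],
    [[0.58, 5.07, 0], 0, 2.5],
    [[0.58, 5.07, 0], 0, 2.5],
    [[0.58, 5.07, 0], 0, 2.5],
    [[0, 0, 0], 0, 2.5],
    [[0, 0, 0], 0, 2.5],
  ],
)

```text
time_s: 33.05
tcp_pos: [0.4454, -0.0118, 0.1344]
eef_rot: [-180.0, 0.0, -0.1]
contact_force: [-0.4, 0.1, -0.5]
gripper_width: 0.0362
gripper_force: 12.0
```

```bash
python3 - <<'E'
from h import *
w=wrist();s=w["s"];print(s["time_s"],s["tcp_pos"],s["gripper_width"],s["gripper_force"])
for r in rings(w["pixels"],"orange",vmin=110): print(np.round(r,1),[np.round(watz(w,r[:2],z)[:2],4) for z in (.015,.055,.181)])
g=w["pixels"][185:225,295:330].astype(int);m=(g.max(2)-g.min(2)<40)&(g.max(2)>60)
for y,row in enumerate(m): print(185+y,''.join('#' if v else '.' for v in row))
E
```

```text
33.05 [ 0.44540987 -0.01177529  0.13443347] 0.03616676040807176 12.000013561919332
[  9.5 380.7   9.7  28.5] [array([-0.111 ,  0.8678]), array([-0.0287,  0.7532]), array([0.2304, 0.3924])]
[390.  290.1   5.2  29. ] [array([ 0.3205, -0.1046]), array([ 0.3466, -0.0926]), array([ 0.4288, -0.0549])]
[236.6 288.3   7.9  31.3] [array([0.3235, 0.078 ]), array([0.3492, 0.0662]), array([0.4302, 0.029 ])]
[313.  266.3  53.1  62.2] [array([ 0.3552, -0.0127]), array([ 0.3768, -0.0127]), array([ 0.4448, -0.0127])]
[455.9 200.9  22.9  29.8] [array([ 0.4311, -0.1722]), array([ 0.4429, -0.1514]), array([ 0.4797, -0.086 ])]
[311.6 199.7  47.   49.2] [array([ 0.4328, -0.0114]), array([ 0.4443, -0.0115]), array([ 0.4805, -0.012 ])]
[311.3 187.1  66.   68.4] [array([ 0.4462, -0.0111]), array([ 0.456 , -0.0113]), array([ 0.4867, -0.0119])]
[  7.9 150.2   6.3  21.1] [array([0.5108, 0.4431]), array([0.5122, 0.3838]), array([0.5164, 0.197 ])]
[44.8 95.8 14.6 24. ] [array([0.5745, 0.3367]), array([0.5676, 0.2912]), array([0.5457, 0.1481])]
[71.4 95.4 17.8 26. ] [array([0.5662, 0.2823]), array([0.5603, 0.2439
[... 928 characters left out ...]
######..............
208 ..............######...............
209 ...................................
210 ...................................
211 ..........#........................
212 ...........#...#.######............
213 ...........#############...........
214 ..........###############..........
215 ........#####################......
216 ......#########################....
217 ...##############################..
218 .##################################
219 ###################################
220 ###################################
221 ##########.............############
222 ########....................#######
223 ######........................#####
224 ####............................###
```

Aligned, within 1 mm of the pin and the big spool. Lowering.

>>> jog_arm(
  moves=[
    [[0, -0.05, 4], 0, 2.5],
    [[0, 0, 2.5], 0, 2.5],
    [[0, 0, 1.5], 0, 2.5],
    [[0, 0, 0.65], 0, 2.5],
    [[0, 0, 0], 0, 2.5],
    [[0, 0, 0], 0, 2.5],
  ],
)

```text
time_s: 33.85
tcp_pos: [0.446, -0.0106, 0.0487]
eef_rot: [-180.0, -0.1, 0.1]
contact_force: [0.7, -0.1, -0.9]
gripper_width: 0.0362
gripper_force: 12.0
```

>>> jog_arm(
  moves=[
    [[0, 0, 0.15], 0, 2.5],
    [[0, 0, 0], 0, 2.5],
    [[0, 0, 0], 0, 5],
    [[0, 0, 0], 0, 8],
    [[0, 0, 0], 0, 8.7],
    [[0, 0, 0], 0, 8.7],
    [[0, 0, -3], 0, 8.7],
    [[0, 0, -5], 0, 8.7],
    [[0, 0, -4], 0, 8.7],
    [[4, 3, 0], 0, 8.7],
    [[0, 0, 0], 0, 8.7],
    [[0, 0, 0], 0, 8.7],
  ],
)

```text
time_s: 35.35
tcp_pos: [0.4849, -0.0414, 0.166]
eef_rot: [180.0, 0.1, -0.0]
contact_force: [-0.6, 0.6, 0.2]
gripper_width: 0.0869
gripper_force: 0.0
```

>>> jog_arm(
  moves=[
    [[-4, -3, 0], 0, 8.7],
    [[0, 0, 0], 0, 8.7],
    [[0, 0, 0], 0, 8.7],
  ],
)

```text
time_s: 35.72
tcp_pos: [0.4453, -0.0107, 0.1668]
eef_rot: [-180.0, -0.0, 0.1]
contact_force: [0.8, 0.6, -0.2]
gripper_width: 0.0865
gripper_force: 0.0
```

```bash
python3 - <<'E'
from h import *
w=wrist();s=w["s"];print(s["time_s"],s["tcp_pos"],s["contact_force"])
for r in rings(w["pixels"],"orange",vmin=90):
    if 200<r[0]<420: print(np.round(r,1),[np.round(watz(w,r[:2],z)[:2],4) for z in (.015,.055,.093)])
cv2.imwrite("pics/w12.png",w["pixels"])
E
```

```text
35.725 [ 0.44534122 -0.01066557  0.16683529] [ 0.76622753  0.5790934  -0.18153956]
[313.4 201.8  35.4  36.8] [array([ 0.4211, -0.0122]), array([ 0.4328, -0.0121]), array([ 0.444, -0.012])]
[312.5 180.4  61.   62.3] [array([ 0.4461, -0.0112]), array([ 0.4549, -0.0112]), array([ 0.4633, -0.0112])]
```

View pics/w12.png

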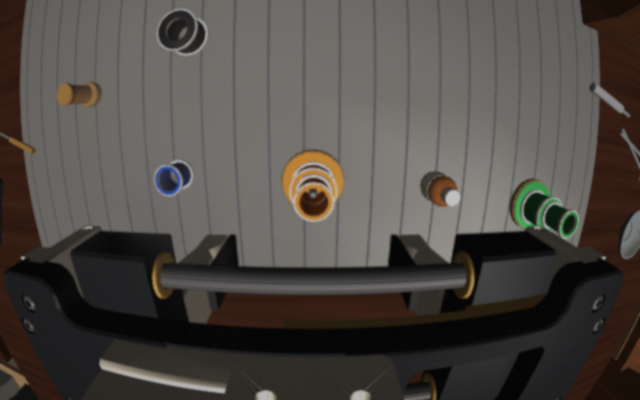

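The last view shows both stacks level on their pins, orange at (313,190) and green at (545,210). The black spool, blue spool, bottle and stacker are all standing where they were. Handing in.

```bash
python3 -c "
from plant import close_job
print(close_job())"
```

```text
the job is handed in; nothing more can be done
None
```

The job is handed in at about 36 s of the 96 s allowed: the last view shows both stands stacked level, large spool below and small above, with the black and blue spools, bottle and stacker still standing in place.

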